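# Close a pressure filter holder: four knobs crosswise, snug then firm

### The job

Close the cover of the filter holder by turning its four knobs clockwise in star order, twice round: red, then yellow across from it, then green, then blue across from that. On the first round turn each knob only until it is snug (turning torque about 0.4 N m), on the second round tighten each in the same order until it is firm (about 0.55 N m), not much beyond. Do not press on the cover, and leave the things around the holder alone.

Things in the scene. Friction and masses are not known exactly. Their poses are not given: they have to be found in the camera images.
- red_mid (a point): Middle of the grip of the knob with the red cap, on its vertical axis (height good to 2.5 mm only: loose knobs stand unevenly). Round fluted black knob, 43 mm in diameter, grip 26 mm tall, red disc on top; across the cover from the yellow one. Clockwise from above tightens and lowers it 4.5 mm per rad (half that once it bears). It starts loose: an unknown free run of 0.15 to 0.95 rad.
- yellow_mid (a point): Middle of the grip of the knob with the yellow cap, on its vertical axis (height good to 2.5 mm only: loose knobs stand unevenly). Round fluted black knob, 43 mm in diameter, grip 26 mm tall, yellow disc on top; across the cover from the red one. Clockwise from above tightens and lowers it 4.5 mm per rad (half that once it bears). It starts loose: an unknown free run of 0.15 to 0.95 rad.
- green_mid (a point): Middle of the grip of the knob with the green cap, on its vertical axis (height good to 2.5 mm only: loose knobs stand unevenly). Round fluted black knob, 43 mm in diameter, grip 26 mm tall, green disc on top; across the cover from the blue one. Clockwise from above tightens and lowers it 4.5 mm per rad (half that once it bears). It starts loose: an unknown free run of 0.15 to 0.95 rad.
- blue_mid (a point): Middle of the grip of the knob with the blue cap, on its vertical axis (height good to 2.5 mm only: loose knobs stand unevenly). Round fluted black knob, 43 mm in diameter, grip 26 mm tall, blue disc on top; across the cover from the green one. Clockwise from above tightens and lowers it 4.5 mm per rad (half that once it bears). It starts loose: an unknown free run of 0.15 to 0.95 rad.
- cover: Round steel cover, 180 mm in diameter, 12 mm thick (15 mm in the middle, brass plug at the centre to 18.5 mm); origin at the centre of its underside, z up. On a rubber gasket. Its rim's top is 30 mm below the four _mid points: 14 to 18 mm are free under the grips, beside the hubs, for fingertips. Tightening one knob changes the load of the others by up to about 8 N.
- holder: The filter holder, fixed to the bench: an aluminium bowl, 180 mm in diameter, origin at the centre of its foot on the bench, z up. Underside of the cover 78 mm above the origin; the four knobs stand on a circle of 66 mm radius: red on the holder's +x axis, green on +y, yellow on -x, blue on -y. An outlet stub points to +x below the red knob, 35 mm up.
- beaker: Open plastic beaker, 80 x 75 mm wide, 95 mm tall, standing behind the holder; origin under its centre. Leave alone.
- timer_black: Black timer, 45 x 75 x 63 mm, to the right of the holder; origin under its centre. Leave alone.
- petri_0: Petri dish, 60 mm in diameter, 15 mm tall, to the left of the holder; origin under its centre. Leave alone.
- washer_red: Spring washer, 30 mm wide, under the red knob; its load is the clamping force. Origin on the knob's axis, 25.5 mm below red_mid. Torque: 0.25 to 0.3 N m in the free run, then 0.03 N m more per 0.1 rad, also while held still. Clamping force = (torque - 0.3 N m) / 4.5 mm, give or take 10 N; pushing down adds to it. The sprung grip twists 0.5 rad per N m, back when let go.
- washer_yellow: Spring washer, 30 mm wide, under the yellow knob; its load is the clamping force. Origin on the knob's axis, 25.5 mm below yellow_mid. Torque: 0.25 to 0.3 N m in the free run, then 0.03 N m more per 0.1 rad, also while held still. Clamping force = (torque - 0.3 N m) / 4.5 mm, give or take 10 N; pushing down adds to it. The sprung grip twists 0.5 rad per N m, back when let go.
- washer_green: Spring washer, 30 mm wide, under the green knob; its load is the clamping force. Origin on the knob's axis, 25.5 mm below green_mid. Torque: 0.25 to 0.3 N m in the free run, then 0.03 N m more per 0.1 rad, also while held still. Clamping force = (torque - 0.3 N m) / 4.5 mm, give or take 10 N; pushing down adds to it. The sprung grip twists 0.5 rad per N m, back when let go.
- washer_blue: Spring washer, 30 mm wide, under the blue knob; its load is the clamping force. Origin on the knob's axis, 25.5 mm below blue_mid. Torque: 0.25 to 0.3 N m in the free run, then 0.03 N m more per 0.1 rad, also while held still. Clamping force = (torque - 0.3 N m) / 4.5 mm, give or take 10 N; pushing down adds to it. The sprung grip twists 0.5 rad per N m, back when let go.

How it is judged:
By the outcome, as a careful person would: the job done as asked, in the order asked, and still so for the second after the job is handed in, with the robot touching nothing.
It also fails if it takes over 72 s, if anything falls off the work surface, if the arm or the gripper's body presses on something with over 40 N, if the wrist force passes 120 N, or if a joint passes its speed limit or range.

### The arm

A 6-joint arm with a two-finger parallel gripper is mounted at the origin on a cart in front of the work surface, level with it; the furniture and walls round the work are solid. World frame = base frame: x ahead of the robot, y to its left, z up, the work surface at z = 0. Lengths are in mm, angles in rad, forces in N, time in s.
With the tool pointing down it reaches from about 350 to 775 mm from the base axis. Payload 7.3 kg.
Tool frame: the origin (TCP) lies on the front face of the gripper's body, between the roots of the fingers; the fingertips stand 66 mm ahead of it and the grasp point (between the pads) lies 47 mm ahead of it (bot.tcp_to_grasp is the z of the grasp point in the tool frame, in mm); z points along the fingers, y is the direction in which the jaws open and shut (so a half turn about z gives the same grasp; the last joint's range is limited). The gripper opens to 92 mm and grips with 3 to 60 N. Pads are 19 mm wide; open, the fingers measure 130 mm over their backs; the gripper's body (75 mm by 190 mm) begins 47 mm behind the grasp point.
Start: joints at [0.993, 0.342, 1.524, -0, 1.275, -0.146], TCP at [219.701, 476.833, 292.241] pointing down, gripper open.
Joint ranges: [-2.53, 2.53], [-0.77, 2.02], [0.04, 2.7], [-1, 4.14], [0.28, 2.66], [-3.11, 3.11]. Speed limits (rad/s): [2.57, 2.57, 3.14, 3.14, 3.14, 3.14].

### API

Orientations are given as [roll, pitch, yaw] about the fixed x, y, z axes, in that order (R = Rz(yaw) Ry(pitch) Rx(roll)).
In Python, from plant import bot gives the robot as it stands.
- The arm moves only by the tool carry_out, never from a script. Its argument "deltas" is a list that holds one entry, the list of rows, each a list of 4 numbers: the shift along the tool's x, y, z in mm, then the turn about the tool's z in units of 5 degrees (1.0 is 5 degrees). A call has 1 to 20 rows; each row is the pose to reach, as a shift and turn from the pose commanded when the call began, along the tool's axes at that moment; what a row does not reach only later rows make up. A row lasts 1/10 s, in which the tool goes at most 50 mm and 8.59 degrees, less where a joint would pass 70% of its speed; a pose out of reach is approached as far as the arm can. A call with a gripper value outside its range is refused whole. "fingers" is the finger opening in mm, from 0 to 91.8, set as the call begins (left out, the last holds). The fingers move at their own pace and stop on an object; the grip force is fixed at half the most. Time passes only in rows, so rows that repeat a pose let the fingers close. It gives the time, the measured TCP pose, the force and the opening at its end, in the units of the state.
- bot.get_obs(): the state, without advancing time (a new reading comes with each control period).
- bot.capture(name): name is "scene" or "top" or "wrist"; returns (picture, depth): 384x512x3 uint8, blue, green, red; 384x512 float32, mm along the optical axis (not along the pixel's ray), 0 where there is no reading.
- bot.camera_model(name): a dict with "K" (3x3 intrinsics, pixels), "camera_from_world" (4x4, takes a point from world to camera coordinates). Camera axes: x right, y down, z forward; pixel columns grow to the right and rows downward; lengths in mm; the calibration is good to about 2 mm. A picture is of the moment at which its call begins: read the wrist's pose just before it. camera_model takes no time and is no camera call; for the wrist camera it gives the pose at the moment of the call.
- bot.close_job(): hands the job in, once; it reports no verdict.
The state is a dict: "time": time; "joint_positions": joint angles; "dq": joint speeds; "tau": joint torques, N m; "tool_pos": TCP position; "tcp_rot": TCP orientation; "contact_force": force on the tool from outside, world axes, zero at the start; "moment": the same for the moment, N m; "grip_width": finger opening in mm.
Only numpy, scipy, OpenCV 4.12 (cv2) and the standard library are available. Lean on these libraries where they do the work, as an engineer would, in place of code of your own. Each camera call takes 0.05 s, during which the arm holds its last target. There are 200 camera calls.

## Working session

There is one attempt and no reset: what is moved stays moved. The work goes in short steps, Python scripts to look and compute and a tool call to move; the robot and the scene stay as the last step left them, time stands still between calls to the robot, and variables do not carry over. Pictures are saved under pics/ and viewed, about 8 in all and at most 12, crops included, and the job is handed in when it is done.

Besides the shell and the picture viewer there is one more tool, called after "Call:" as name([rows], argument=value, ...), one row to a line, values as JSON. carry_out: Moves the arm, as the interface text tells. Its arguments: {"type":"object","properties":{"deltas":{"type":"array","items":{"type":"array","items":{"type":"array","items":{"type":"number"}}}},"fingers":{"type":"number"}},"required":["deltas"]}

```bash
mkdir -p pics; ls; python3 - <<'E'
from plant import bot
import cv2,numpy as np
o=bot.get_obs(); print(o)
print(bot.tcp_to_grasp)
a,d=bot.capture("top"); b,e=bot.capture("scene")
np.savez('c0.npz',a=a,d=d,b=b,e=e)
for n in("top","scene"):
    m=bot.camera_model(n);print(n,np.round(m["K"],1).tolist(),np.round(m["camera_from_world"],3).tolist())
cv2.imwrite('pics/top0.png',a);cv2.imwrite('pics/scene0.png',b)
E
```

```text
pics
{'time': 0.0, 'joint_positions': array([ 9.93010874e-01,  3.42750477e-01,  1.52503929e+00, -1.32793950e-05,
        1.27537237e+00, -1.46016697e-01]), 'dq': array([-4.48652122e-04, -1.65245082e-03, -2.18796614e-03,  4.05860472e-06,
       -3.13956996e-04, -1.88566292e-03]), 'tau': array([-1.75122317e-03, -4.31239629e+01, -2.44221872e+01,  7.16068083e-02,
        5.57091774e-02, -1.57018653e-04]), 'tool_pos': array([219.52132691, 476.5623322 , 291.52269513]), 'tcp_rot': array([-3.14003802e+00, -2.15795420e-04,  2.70982761e+00]), 'contact_force': array([ 0.49845396, -0.75087617,  0.70934996]), 'moment': array([-0.02099876,  0.02000502,  0.03281398]), 'grip_width': 91.89302654885053}
46.699999999999996
top [[437.3, 0.0, 254.8], [0.0, 437.3, 196.7], [0.0, 0.0, 1.0]] [[-0.043, -0.999, 0.007, -252.747], [-0.975, 0.041, -0.217, 607.163], [0.217, -0.016, -0.976, 1339.945], [0.0, 0.0, 0.0, 1.0]]
scene [[498.0, 0.0, 256.9], [0.0, 498.0, 190.6], [0.0, 0.0, 1.0]] [[0.763, -0.646, 0.023, -615.201], [-0.24, -0.316, -0.918, 161.224], [0.601, 0.695, -0.396, 1314.456], [0.0, 0.0, 0.0, 1.0]]
```

View pics/top0.png

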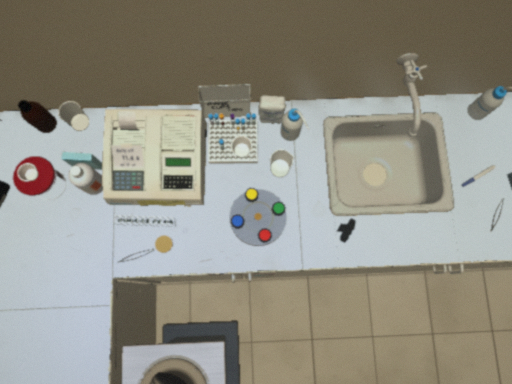

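View pics/scene0.png

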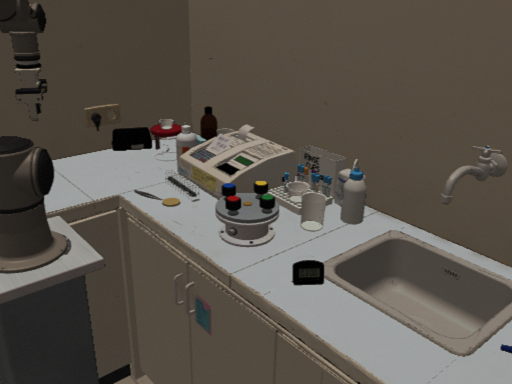

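The top view shows the holder at about (258,217), with caps at red (265,235), yellow (252,195), green (279,208) and blue (237,221). The scene view shows the same caps at red (233,203), blue (229,189), yellow (261,187) and green (267,202). The timer is to the right, the beaker behind and the petri dish to the left.

```bash
cat > h.py <<'E'
import numpy as np, cv2
from scipy.optimize import least_squares
RNG={'red':[(0,8),(172,180)],'yellow':[(22,35)],'green':[(45,85)],'blue':[(105,130)]}
def blob(img,c,near,r=14,smin=130,vmin=50):
    h=cv2.cvtColor(img,cv2.COLOR_BGR2HSV)
    m=sum(cv2.inRange(h,(a,smin,vmin),(b,255,255)) for a,b in RNG[c])
    k=np.zeros_like(m);cv2.circle(k,near,r,255,-1)
    n,l,s,ce=cv2.connectedComponentsWithStats(cv2.bitwise_and(m,k))
    if n<2:return None,0
    i=1+np.argmax(s[1:,4]);return ce[i],s[i,4]
def ray(m,uv):
    T=m["camera_from_world"];R=T[:3,:3];c=-R.T@T[:3,3]
    d=R.T@np.linalg.solve(m["K"],[*uv,1]);return c,d
def onplane(m,uv,z):
    c,d=ray(m,uv);return c+d*(z-c[2])/d[2]
E
python3 - <<'E'
from h import *
from plant import bot
f=np.load('c0.npz');mt,ms=bot.camera_model("top"),bot.camera_model("scene")
T={'red':(265,235),'yellow':(252,195),'green':(279,208),'blue':(237,221)}
S={'red':(233,203),'yellow':(261,187),'green':(267,202),'blue':(229,189)}
P={}
for c in T:
    u,n=blob(f['a'],c,T[c],9);v,k=blob(f['b'],c,S[c],10)
    c1,d1=ray(mt,u);c2,d2=ray(ms,v)
    s=np.linalg.lstsq(np.c_[d1,-d2],c2-c1,rcond=None)[0]
    p,q=c1+d1*s[0],c2+d2*s[1]
    print(c,u.round(1),n,v.round(1),k,'tri',((p+q)/2).round(1),'gap',np.linalg.norm(p-q).round(1),'top@133',onplane(mt,u,133).round(1),'sc@133',onplane(ms,v,133).round(1), 'dep',f['d'][int(u[1]),int(u[0])])
    P[c]=onplane(mt,u,133)
m=np.mean(list(P.values()),0);print(m)
for c in P: d=P[c]-m;print(c,np.hypot(*d[:2]).round(1),np.degrees(np.arctan2(d[1],d[0])).round(1))
# rough positions of neighbours
for n,uv,z in(('beaker',(281,163),95),('timer',(346,230),63),('petri',(164,244),15),('rack',(232,140),50),('rackfront',(232,163),50),('bottle',(291,122),120),('instr',(200,200),60)):
    print(n,onplane(mt,uv,z).round(0), f['d'][uv[1],uv[0]])
E
```

```text
red [264.4 234.8] 103 [232.5 198. ] 56 tri [ 462.3 -300.9  136.7] gap 0.0 top@133 [ 462.8 -301.1  133. ] sc@133 [ 467.3 -294.4  133. ] dep 1316.1204
yellow [251.2 193.9] 98 [260.4 182.7] 42 tri [ 589.6 -266.7  137.8] gap 0.2 top@133 [ 590.6 -266.6  133. ] sc@133 [ 597.4 -257.9  133. ] dep 1338.5454
green [278.4 207.6] 83 [266.8 196.9] 49 tri [ 543.7 -347.4  134.7] gap 0.5 top@133 [ 544.2 -347.6  133. ] sc@133 [ 545.9 -344.5  133. ] dep 1338.7361
blue [237.1 220.5] 96 [228.4 185.1] 44 tri [ 509.5 -220.5  135.4] gap 0.4 top@133 [ 509.7 -220.4  133. ] sc@133 [ 513.2 -216.   133. ] dep 1326.932
[ 526.83679938 -283.91859651  133.        ]
red 66.3 -165.0
yellow 66.1 15.2
green 66.0 -74.7
blue 65.8 105.1
beaker [ 697. -367.   95.] 1500.0648
timer [ 476. -564.   63.] 1394.4523
petri [462.  23.  15.] 1435.5466
rack [ 798. -211.   50.] 1441.9878
rackfront [ 717. -208.   50.] 1509.5052
bottle [ 826. -405.  120.] 1399.2915
instr [ 594. -101.   60.] 1405.2795
```

Call:
carry_out([
  [[-402,-274,0,0],[-402,-274,0,0],[-402,-274,0,0],[-402,-274,0,0],[-402,-274,0,0],[-402,-274,0,0],[-402,-274,0,0],[-402,-274,0,0],[-402,-274,0,0],[-402,-274,0,0],[-597,-562,0,0],[-597,-562,0,0],[-597,-562,0,0],[-597,-562,0,0],[-597,-562,0,0],[-597,-562,0,0],[-597,-562,0,0],[-597,-562,0,0],[-597,-562,0,0]],
], fingers=70)

```text
time: 2.0
tool_pos: [526.3, -284.2, 291.0]
tcp_rot: [3.141, -0.002, 2.708]
contact_force: [-0.7, -0.9, -0.1]
grip_width: 70.0
```

```bash
python3 - <<'E'
from h import *
from plant import bot
o=bot.get_obs();print({k:np.round(v,3) for k,v in o.items()})
m=bot.camera_model("wrist");a,d=bot.capture("wrist");o=bot.get_obs()
b,_=bot.capture("top");np.savez('c1.npz',a=a,d=d,b=b)
m=bot.camera_model("wrist");T=m["camera_from_world"];print(o['tool_pos'],(-T[:3,:3].T@T[:3,3]).round(1),T[2,:3].round(3))
P={'red':(462.8,-301.1),'yellow':(590.6,-266.6),'green':(544.2,-347.6),'blue':(509.7,-220.4)}
F=[]
for c,p in P.items():
    q=T@[*p,134,1];u=m["K"]@q[:3];u=u[:2]/u[2];v,n=blob(a,c,tuple(int(x) for x in u),40)
    print(c,u.round(1),v,n,None if v is None else onplane(m,v,134).round(1), None if v is None else d[int(v[1]),int(v[0])])
cv2.imwrite('pics/w1.png',a)
E
```

```text
{'time': np.float64(2.0), 'joint_positions': array([-0.623,  0.479,  1.312,  0.   ,  1.352, -1.76 ]), 'dq': array([ 0.037, -0.027,  0.027,  0.006,  0.002,  0.005]), 'tau': array([-1.6800e+00, -5.0069e+01, -2.5899e+01, -2.1400e-01, -3.2000e-02,
       -6.4000e-02]), 'tool_pos': array([ 526.263, -284.199,  291.043]), 'tcp_rot': array([ 3.141e+00, -2.000e-03,  2.708e+00]), 'contact_force': array([-0.708, -0.908, -0.052]), 'moment': array([ 0.097, -0.016, -0.052]), 'grip_width': np.float64(70.023)}
[ 526.36206333 -283.07652053  291.44812373] [ 457.1 -251.3  385.4] [ 0.254 -0.116 -0.96 ]
red [212.6 140. ] [214.65893037 138.93541877] 991 [ 462.8 -298.9  134. ] 243.94444
yellow [298.4 238.2] [299.86490683 237.79503106] 644 [ 590.8 -265.   134. ] 270.501
green [209. 231.] [214.47113594 230.00931099] 537 [ 545.5 -342.   134. ] 272.2525
blue [311.  149.4] [314.05759162 147.67015707] 955 [ 509.4 -217.2  134. ] 247.33644
```

View pics/w1.png

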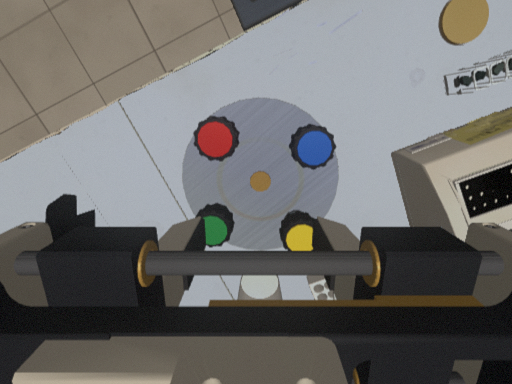

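The wrist view shows red at (215,139) and blue at (314,148) in full, while green and yellow are partly hidden by the gripper. The wrist and top estimates agree to about 2–3 mm, so I fuse them and go down on red.

Call:
carry_out([
  [[51,-42,0,0],[51,-42,40,0],[51,-42,80,0],[51,-42,105,0],[51,-42,125,0],[51,-42,125,0],[51,-42,125,0]],
])

```text
time: 2.8
tool_pos: [463.3, -299.3, 168.0]
tcp_rot: [3.142, 0.0, 2.711]
contact_force: [-0.0, -0.8, -0.0]
grip_width: 70.0
```

```bash
cat >> h.py <<'E'
def st(bot,n=4):
    "mean state over n control readings (0.05 s each via top camera)"
    L=[];
    for i in range(n):
        o=bot.get_obs();L.append(np.r_[o['tool_pos'],o['tcp_rot'][2],o['contact_force'],o['moment'],o['grip_width'],o['joint_positions'][5]])
        if i<n-1: bot.capture("top")
    L=np.array(L);a=L.mean(0)
    print('t',round(o['time'],2),'pos',a[:3].round(2),'yaw',a[3].round(4),'F',a[4:7].round(2),'M',a[7:10].round(3),'sdMz',L[:,9].std().round(3),'w',a[10].round(2),'q6',a[11].round(3))
E
python3 - <<'E'
from h import *
from plant import bot
st(bot,3)
E
```

```text
t 2.9 pos [ 463.46 -299.73  168.45] yaw 2.7111 F [-0.2  -0.53  0.65] M [ 0.007 -0.003  0.014] sdMz 0.032 w 70.05 q6 -1.853
```

Call:
carry_out([
  [[0,0,0,0],[0,0,0,0],[0,0,0,0],[0,0,0,0],[0,0,0,0],[0,0,0,0]],
], fingers=0)

```text
time: 3.5
tool_pos: [463.0, -299.9, 167.5]
tcp_rot: [3.141, 0.0, 2.71]
contact_force: [0.8, 3.9, 3.6]
grip_width: 42.3
```

```bash
python3 - <<'E'
from h import *
from plant import bot
st(bot,3)
E
```

```text
t 3.6 pos [ 463.04 -299.91  167.43] yaw 2.7098 F [1.28 4.12 3.61] M [ 0.606 -0.204  0.017] sdMz 0.014 w 42.38 q6 -1.853
```

Call:
carry_out([
  [[0,0.5,0,1],[0,1,0,2],[0,1,0.5,3],[0,1,0.9,4],[0,1,1.2,5],[0,1,1.5,6],[0,1,1.5,6]],
])

```text
time: 4.3
tool_pos: [463.1, -299.7, 165.8]
tcp_rot: [-3.141, 0.001, 2.186]
contact_force: [0.2, 0.9, 1.9]
grip_width: 42.3
```

```bash
python3 - <<'E'
from h import *
from plant import bot
st(bot,5)
E
```

```text
t 4.5 pos [ 463.14 -299.67  165.78] yaw 2.188 F [-0.4  -0.05  2.78] M [-0.079  0.165  0.278] sdMz 0.01 w 42.36 q6 -1.33
```

Call:
carry_out([
  [[0,0,0.4,1],[0,0,0.8,2],[0,0,1.2,3],[0,0,1.2,3]],
])

```text
time: 4.9
tool_pos: [463.2, -299.6, 164.7]
tcp_rot: [-3.141, 0.001, 1.925]
contact_force: [-0.9, -0.8, 4.6]
grip_width: 42.4
```

```bash
python3 - <<'E'
from h import *
from plant import bot
st(bot,4)
E
```

```text
t 5.05 pos [ 463.17 -299.62  164.67] yaw 1.9267 F [-1.27 -0.99  4.85] M [-0.266  0.359  0.297] sdMz 0.031 w 42.44 q6 -1.069
```

Call:
carry_out([
  [[0,0,0,1],[0,0,0.3,2],[0,0,0.6,3],[0,0,0.6,3]],
])

```text
time: 5.45
tool_pos: [463.2, -299.6, 164.2]
tcp_rot: [3.142, 0.001, 1.663]
contact_force: [-1.6, -1.2, 5.6]
grip_width: 42.7
```

```bash
python3 - <<'E'
from h import *
from plant import bot
st(bot,4)
E
```

```text
t 5.6 pos [ 463.21 -299.59  164.24] yaw 1.6642 F [-2.07 -1.06  5.85] M [-0.263  0.457  0.387] sdMz 0.042 w 42.38 q6 -0.806
```

Call:
carry_out([
  [[0,0,-0.4,0.5],[0,0,-0.4,0.5]],
])

```text
time: 5.8
tool_pos: [463.2, -299.6, 164.3]
tcp_rot: [-3.142, 0.0, 1.62]
contact_force: [-0.9, -0.9, 2.6]
grip_width: 42.4
```

```bash
python3 - <<'E'
from h import *
from plant import bot
st(bot,7)
E
```

```text
t 6.1 pos [ 463.2  -299.55  164.26] yaw 1.6206 F [-1.04 -1.9   2.33] M [-0.507  0.347  0.399] sdMz 0.035 w 42.47 q6 -0.762
```

Red is snug at 0.40 ± 0.01 N m. Next is yellow, with centres updated from the red grasp.

Call:
carry_out([
  [[0,0,0,0],[0,0,0,0],[0,0,0,0],[0,0,-10,0],[0,0,-35,-1],[0,0,-60,-2.5],[9,43,-60,-4],[19,86,-60,-5.7],[28,129,-60,-7.4],[28,129,-60,-9],[28,129,-45,-10.7],[28,129,-20,-12.3],[28,129,-3,-12.5],[28,129,-3,-12.5],[28,129,-3,-12.5]],
], fingers=70)

```text
time: 7.6
tool_pos: [591.0, -265.2, 168.1]
tcp_rot: [3.141, 0.0, 2.709]
contact_force: [0.2, -0.2, 0.3]
grip_width: 70.0
```

```bash
python3 - <<'E'
from h import *
from plant import bot
st(bot,5)
E
```

```text
t 7.8 pos [ 591.21 -265.39  168.7 ] yaw 2.7092 F [-0.23 -0.13  0.35] M [-0.008  0.005  0.002] sdMz 0.051 w 69.96 q6 -1.679
```

Call:
carry_out([
  [[0,0,0,0],[0,0,0,0],[0,0,0,0],[0,0,0,0],[0,0,0,0],[0,0,0,0]],
], fingers=0)

```text
time: 8.4
tool_pos: [590.7, -265.2, 167.4]
tcp_rot: [-3.142, 0.0, 2.71]
contact_force: [-0.5, -0.3, 0.3]
grip_width: 42.6
```

```bash
python3 - <<'E'
from h import *
from plant import bot
st(bot,3)
E
```

```text
t 8.5 pos [ 590.72 -265.23  167.37] yaw 2.7098 F [-0.61 -0.37  1.15] M [-0.063  0.09   0.003] sdMz 0.025 w 42.45 q6 -1.679
```

Call:
carry_out([
  [[0,0,0,1],[0,0,0,2],[0,0,0.5,3],[0,0,0.9,4],[0,0,1.2,5],[0,0,1.5,6],[0,0,1.5,6]],
])

```text
time: 9.2
tool_pos: [590.7, -265.2, 165.7]
tcp_rot: [-3.141, 0.0, 2.186]
contact_force: [-0.3, -1.1, 0.6]
grip_width: 42.1
```

```bash
python3 - <<'E'
from h import *
from plant import bot
st(bot,4)
E
```

```text
t 9.35 pos [ 590.72 -265.22  165.74] yaw 2.1879 F [-0.55 -0.78  0.41] M [-0.22   0.06   0.272] sdMz 0.047 w 42.29 q6 -1.157
```

Call:
carry_out([
  [[0,0,0.4,1],[0,0,0.8,2],[0,0,1.2,3],[0,0,1.2,3]],
])

```text
time: 9.75
tool_pos: [590.7, -265.2, 164.6]
tcp_rot: [-3.142, 0.0, 1.925]
contact_force: [-0.3, -1.2, -0.0]
grip_width: 42.3
```

```bash
python3 - <<'E'
from h import *
from plant import bot
st(bot,4)
E
```

```text
t 9.9 pos [ 590.72 -265.22  164.58] yaw 1.9268 F [-0.8  -1.85 -0.52] M [-0.27   0.088  0.271] sdMz 0.026 w 42.45 q6 -0.896
```

Call:
carry_out([
  [[0,0,0.4,1],[0,0,0.8,2],[0,0,1.2,3],[0,0,1.2,3]],
])

```text
time: 10.3
tool_pos: [590.7, -265.2, 163.4]
tcp_rot: [3.142, 0.0, 1.664]
contact_force: [-1.0, -0.8, 0.2]
grip_width: 42.4
```

```bash
python3 - <<'E'
from h import *
from plant import bot
st(bot,4)
E
```

```text
t 10.45 pos [ 590.72 -265.22  163.4 ] yaw 1.6652 F [-0.75 -1.92  0.11] M [-0.341  0.115  0.29 ] sdMz 0.014 w 42.47 q6 -0.635
```

Call:
carry_out([
  [[0,0,0.3,1],[0,0,0.6,2],[0,0,0.8,3],[0,0,0.8,3]],
])

```text
time: 10.85
tool_pos: [590.7, -265.2, 162.7]
tcp_rot: [3.141, 0.0, 1.402]
contact_force: [-0.2, -2.1, 0.7]
grip_width: 42.1
```

```bash
python3 - <<'E'
from h import *
from plant import bot
st(bot,4)
E
```

```text
t 11.0 pos [ 590.73 -265.23  162.68] yaw 1.4036 F [-0.57 -2.12  0.72] M [-0.368  0.184  0.375] sdMz 0.03 w 42.29 q6 -0.373
```

Call:
carry_out([
  [[0,0,0.1,1],[0,0,0.1,1]],
])

```text
time: 11.2
tool_pos: [590.7, -265.2, 162.6]
tcp_rot: [3.141, 0.0, 1.315]
contact_force: [-0.2, -2.0, -0.3]
grip_width: 42.3
```

```bash
python3 - <<'E'
from h import *
from plant import bot
st(bot,6)
E
```

```text
t 11.45 pos [ 590.74 -265.21  162.55] yaw 1.3159 F [-0.61 -2.13  0.19] M [-0.446  0.189  0.374] sdMz 0.028 w 42.33 q6 -0.285
```

Call:
carry_out([
  [[0,0,0,0.7],[0,0,0,0.7]],
])

```text
time: 11.65
tool_pos: [590.7, -265.2, 162.4]
tcp_rot: [3.142, 0.0, 1.253]
contact_force: [-0.9, -3.4, 0.5]
grip_width: 42.2
```

Call:
carry_out([
  [[0,0,0,0],[0,0,0,0],[0,0,0,0],[0,0,-10,0],[0,0,-35,-1],[0,0,-60,-2.5],[-37,-7,-60,-4],[-75,-15,-60,-5.5],[-88.5,-30,-60,-7],[-88.5,-30,-45,-8],[-88.5,-30,-20,-8.7],[-88.5,-30,-4.5,-8.7],[-88.5,-30,-4.5,-8.7],[-88.5,-30,-4.5,-8.7]],
], fingers=70)

```text
time: 13.05
tool_pos: [534.9, -339.9, 167.9]
tcp_rot: [3.141, 0.001, 2.012]
contact_force: [0.7, -0.4, 0.0]
grip_width: 70.2
```

```bash
python3 - <<'E'
from h import *
from plant import bot
st(bot,3)
E
```

```text
t 13.15 pos [ 535.04 -340.04  168.26] yaw 2.0117 F [ 0.01 -0.16  0.59] M [-0.053  0.017 -0.004] sdMz 0.031 w 70.02 q6 -1.128
```

I mis-projected that shift: the tool landed 11 mm off green, though open and without contact (force about 0). I correct sideways, then close.

Call:
carry_out([
  [[-4,3,0,0],[-9.7,5.9,0,0],[-9.7,5.9,0,0],[-9.7,5.9,0,0]],
])

```text
time: 13.55
tool_pos: [544.2, -346.2, 167.0]
tcp_rot: [3.141, 0.0, 2.012]
contact_force: [0.2, 0.5, -0.1]
grip_width: 69.9
```

Call:
carry_out([
  [[0,0,0,0],[0,0,0,0],[0,0,0,0],[0,0,0,0],[0,0,0,0],[0,0,0,0]],
], fingers=0)

```text
time: 14.15
tool_pos: [544.1, -346.0, 167.0]
tcp_rot: [3.141, -0.0, 2.012]
contact_force: [-0.1, 1.6, -0.5]
grip_width: 42.5
```

```bash
python3 - <<'E'
from h import *
from plant import bot
st(bot,3)
E
```

```text
t 14.25 pos [ 544.06 -346.    167.04] yaw 2.0117 F [0.29 0.83 0.2 ] M [ 0.044 -0.015  0.008] sdMz 0.037 w 42.64 q6 -1.126
```

Call:
carry_out([
  [[0,0,0,1],[0,0,0,2],[0,0,0.5,3],[0,0,0.9,4],[0,0,1.2,5],[0,0,1.5,6],[0,0,1.5,6]],
])

```text
time: 14.95
tool_pos: [544.2, -346.0, 165.6]
tcp_rot: [3.141, 0.0, 1.488]
contact_force: [0.8, 0.5, -0.0]
grip_width: 42.3
```

```bash
python3 - <<'E'
from h import *
from plant import bot
st(bot,4)
E
```

```text
t 15.1 pos [ 544.18 -345.96  165.55] yaw 1.4899 F [ 1.24  1.07 -0.03] M [ 0.049 -0.158  0.297] sdMz 0.05 w 42.2 q6 -0.604
```

Call:
carry_out([
  [[0,0,0.3,1],[0,0,0.7,2],[0,0,0.7,2]],
])

```text
time: 15.4
tool_pos: [544.2, -346.0, 165.2]
tcp_rot: [3.141, 0.0, 1.314]
contact_force: [0.8, 1.9, 3.1]
grip_width: 43.1
```

```bash
python3 - <<'E'
from h import *
from plant import bot
st(bot,5)
E
```

```text
t 15.6 pos [ 544.21 -346.    165.21] yaw 1.3161 F [0.72 1.66 3.16] M [ 0.208 -0.043  0.394] sdMz 0.023 w 42.43 q6 -0.431
```

Call:
carry_out([
  [[0,0,-0.5,0.3],[0,0,-0.5,0.3]],
])

```text
time: 15.8
tool_pos: [544.2, -346.0, 165.2]
tcp_rot: [3.141, -0.0, 1.287]
contact_force: [2.6, 2.1, 1.5]
grip_width: 42.2
```

```bash
python3 - <<'E'
from h import *
from plant import bot
st(bot,8)
E
```

```text
t 16.15 pos [ 544.18 -346.02  165.22] yaw 1.2876 F [2.71 1.73 0.97] M [ 0.164 -0.407  0.4  ] sdMz 0.027 w 42.45 q6 -0.402
```

Call:
carry_out([
  [[0,0,0,0],[0,0,0,0],[0,0,0,0],[0,0,-10,0],[0,0,-35,-1],[0,0,-60,-2.5],[38,-23,-60,-4],[76,-46,-60,-5.5],[113,-68.4,-60,-7],[113,-68.4,-60,-8],[113,-68.4,-45,-8],[113,-68.4,-20,-8],[113,-68.4,-1.7,-8],[113,-68.4,-1.7,-8],[113,-68.4,-1.7,-8]],
], fingers=70)

```text
time: 17.65
tool_pos: [510.2, -218.7, 167.8]
tcp_rot: [3.141, 0.0, 1.985]
contact_force: [-0.1, -0.2, 0.3]
grip_width: 70.1
```

Call:
carry_out([
  [[0,0,0,0],[0,0,0,0],[0,0,0,0],[0,0,0,0],[0,0,0,0],[0,0,0,0]],
], fingers=0)

```text
time: 18.25
tool_pos: [509.8, -218.6, 167.4]
tcp_rot: [-3.141, 0.0, 1.986]
contact_force: [-2.8, -1.5, 4.4]
grip_width: 42.4
```

```bash
python3 - <<'E'
from h import *
from plant import bot
st(bot,3)
E
```

```text
t 18.35 pos [ 509.84 -218.64  167.39] yaw 1.9855 F [-3.32 -1.48  4.99] M [-0.267  0.506 -0.022] sdMz 0.024 w 42.51 q6 -0.958
```

Call:
carry_out([
  [[0,-0.7,-0.4,1],[0,-0.7,-0.4,2],[0,-0.7,0,3],[0,-0.7,0.4,4],[0,-0.7,0.8,5],[0,-0.7,1.1,6],[0,-0.7,1.1,6]],
])

```text
time: 19.05
tool_pos: [509.7, -218.7, 165.9]
tcp_rot: [3.141, 0.0, 1.462]
contact_force: [0.9, -0.4, 0.3]
grip_width: 42.7
```

```bash
python3 - <<'E'
from h import *
from plant import bot
st(bot,5)
E
```

```text
t 19.25 pos [ 509.72 -218.72  165.9 ] yaw 1.4637 F [ 1.65 -0.28  0.06] M [-0.176 -0.218  0.285] sdMz 0.018 w 42.33 q6 -0.437
```

Call:
carry_out([
  [[0,0,0.4,1],[0,0,0.8,2],[0,0,0.9,2.5],[0,0,0.9,2.5]],
])

```text
time: 19.65
tool_pos: [509.7, -218.7, 165.2]
tcp_rot: [3.14, -0.0, 1.245]
contact_force: [1.8, 0.4, 2.1]
grip_width: 42.2
```

```bash
python3 - <<'E'
from h import *
from plant import bot
st(bot,5)
E
```

```text
t 19.85 pos [ 509.7  -218.76  165.24] yaw 1.2453 F [ 2.47 -0.05  1.96] M [-0.115 -0.375  0.324] sdMz 0.037 w 42.45 q6 -0.218
```

Call:
carry_out([
  [[0,0,0,1],[0,0,0.2,2],[0,0,0.3,2.5],[0,0,0.3,2.5]],
])

```text
time: 20.25
tool_pos: [509.7, -218.8, 164.9]
tcp_rot: [3.141, -0.0, 1.026]
contact_force: [3.6, -0.5, 2.2]
grip_width: 42.3
```

```bash
python3 - <<'E'
from h import *
from plant import bot
st(bot,7)
E
```

```text
t 20.55 pos [ 509.67 -218.81  164.91] yaw 1.0269 F [ 3.65 -0.17  2.67] M [-0.152 -0.598  0.438] sdMz 0.017 w 42.49 q6 -0.0
```

Call:
carry_out([
  [[0,0.5,-0.4,0],[0,0.5,-0.4,0]],
])

```text
time: 20.75
tool_pos: [509.7, -218.9, 164.9]
tcp_rot: [-3.141, -0.0, 1.026]
contact_force: [3.4, 0.5, 0.8]
grip_width: 42.1
```

```bash
python3 - <<'E'
from h import *
from plant import bot
st(bot,10)
E
```

```text
t 21.2 pos [ 509.72 -218.88  164.96] yaw 1.0256 F [4.15 0.44 0.43] M [-0.057 -0.714  0.431] sdMz 0.035 w 42.35 q6 0.001
```

Call:
carry_out([
  [[0,0,0,0],[0,0,0,0],[0,0,0,0],[0,0,-10,0],[0,0,-35,-1],[0,0,-60,-2.5],[-31,0.6,-60,-4],[-62,1.2,-60,-5.5],[-92.8,1.9,-60,-6],[-92.8,1.9,-60,-6],[-92.8,1.9,-45,-6],[-92.8,1.9,-20,-6],[-92.8,1.9,0.8,-6],[-92.8,1.9,0.8,-6],[-92.8,1.9,0.8,-6]],
], fingers=70)

```text
time: 22.7
tool_pos: [463.6, -299.0, 164.9]
tcp_rot: [3.142, -0.0, 1.549]
contact_force: [-0.3, 0.2, 1.0]
grip_width: 69.9
```

Call:
carry_out([
  [[0,0,0,0],[0,0,0,0],[0,0,0,0],[0,0,0,0],[0,0,0,0],[0,0,0,0]],
], fingers=0)

```text
time: 23.3
tool_pos: [463.3, -299.4, 164.8]
tcp_rot: [3.141, 0.0, 1.549]
contact_force: [-0.9, -0.0, 4.3]
grip_width: 42.2
```

```bash
python3 - <<'E'
from h import *
from plant import bot
st(bot,3)
E
```

```text
t 23.4 pos [ 463.3  -299.42  164.75] yaw 1.5491 F [-0.66  0.41  5.22] M [ 0.02   0.229 -0.031] sdMz 0.011 w 42.44 q6 -0.691
```

Call:
carry_out([
  [[0,0,-0.5,1],[0,0,-0.5,2],[0,0,-0.4,3],[0,0,-0.2,4],[0,0,0,5],[0,0,0.2,6],[0,0,0.2,6]],
])

```text
time: 24.1
tool_pos: [463.4, -299.4, 164.3]
tcp_rot: [3.141, 0.0, 1.026]
contact_force: [-0.1, 0.5, 4.7]
grip_width: 42.6
```

```bash
python3 - <<'E'
from h import *
from plant import bot
st(bot,6)
E
```

```text
t 24.35 pos [ 463.42 -299.46  164.33] yaw 1.0275 F [-0.45  0.14  4.45] M [-0.122  0.103  0.499] sdMz 0.011 w 42.39 q6 -0.169
```

Call:
carry_out([
  [[0,0,-0.6,0.5],[0,0,-0.6,1],[0,0,-0.5,2],[0,0,-0.5,2]],
])

```text
time: 24.75
tool_pos: [463.4, -299.5, 164.2]
tcp_rot: [3.141, -0.0, 0.851]
contact_force: [1.9, -1.5, -0.7]
grip_width: 42.6
```

```bash
python3 - <<'E'
from h import *
from plant import bot
st(bot,8)
E
```

```text
t 25.1 pos [ 463.42 -299.48  164.26] yaw 0.8527 F [ 2.89 -2.6  -3.01] M [-0.546 -0.424  0.54 ] sdMz 0.041 w 42.56 q6 0.005
```

Call:
carry_out([
  [[0,0,0.3,0.3],[0,0,0.3,0.3]],
])

```text
time: 25.3
tool_pos: [463.4, -299.5, 164.3]
tcp_rot: [3.141, -0.0, 0.824]
contact_force: [3.5, -3.2, -3.1]
grip_width: 42.5
```

```bash
python3 - <<'E'
from h import *
from plant import bot
st(bot,7)
E
```

```text
t 25.6 pos [ 463.4  -299.46  164.28] yaw 0.8248 F [ 4.09 -3.26 -4.25] M [-0.706 -0.614  0.584] sdMz 0.021 w 42.39 q6 0.033
```

Call:
carry_out([
  [[0,0,0,0],[0,0,0,0],[0,0,0,0],[0,0,-10,0],[0,0,-35,-1],[0,0,-60,-2.5],[37,23,-60,-4],[74,47,-60,-5.5],[111.6,70.4,-60,-7],[111.6,70.4,-60,-8.5],[111.6,70.4,-45,-9],[111.6,70.4,-20,-9],[111.6,70.4,1.6,-9],[111.6,70.4,1.6,-9],[111.6,70.4,1.6,-9]],
], fingers=70)

```text
time: 27.1
tool_pos: [590.8, -265.2, 163.5]
tcp_rot: [3.141, -0.0, 1.61]
contact_force: [-0.2, -0.0, 0.1]
grip_width: 69.7
```

Call:
carry_out([
  [[0,0,0,0],[0,0,0,0],[0,0,0,0],[0,0,0,0],[0,0,0,0],[0,0,0,0]],
], fingers=0)

```text
time: 27.7
tool_pos: [590.7, -265.2, 163.3]
tcp_rot: [3.141, 0.0, 1.61]
contact_force: [-0.4, 0.2, 4.8]
grip_width: 42.0
```

```bash
python3 - <<'E'
from h import *
from plant import bot
st(bot,3)
E
```

```text
t 27.8 pos [ 590.72 -265.23  163.29] yaw 1.6102 F [-1.45  0.07  4.93] M [-0.048  0.37  -0.007] sdMz 0.023 w 42.12 q6 -0.58
```

Call:
carry_out([
  [[0,0,-0.5,1],[0,0,-0.5,2],[0,0,-0.4,3],[0,0,-0.3,4],[0,0,-0.1,5],[0,0,0,6],[0,0,0.1,7],[0,0,0.1,7]],
])

```text
time: 28.6
tool_pos: [590.8, -265.2, 162.8]
tcp_rot: [3.141, 0.0, 1.0]
contact_force: [-0.8, -0.3, 3.9]
grip_width: 42.7
```

```bash
python3 - <<'E'
from h import *
from plant import bot
st(bot,8)
E
```

```text
t 28.95 pos [ 590.76 -265.23  162.75] yaw 1.0011 F [-0.79 -0.79  3.83] M [-0.186  0.273  0.487] sdMz 0.038 w 42.47 q6 0.03
```

Call:
carry_out([
  [[0,0,-0.2,1],[0,0,-0.1,2],[0,0,0,2.5],[0,0,0,2.5]],
])

```text
time: 29.35
tool_pos: [590.7, -265.2, 162.5]
tcp_rot: [3.141, -0.0, 0.782]
contact_force: [-0.2, -1.6, 2.2]
grip_width: 42.5
```

```bash
python3 - <<'E'
from h import *
from plant import bot
st(bot,9)
E
```

```text
t 29.75 pos [ 590.75 -265.23  162.54] yaw 0.7822 F [ 0.01 -1.86  2.18] M [-0.358  0.115  0.608] sdMz 0.032 w 42.42 q6 0.248
```

```bash
python3 - <<'E'
from h import *
from plant import bot
st(bot,10)
E
```

```text
t 30.2 pos [ 590.75 -265.21  162.56] yaw 0.7814 F [ 0.36 -2.13  1.41] M [-0.464  0.019  0.613] sdMz 0.026 w 42.48 q6 0.249
```

Call:
carry_out([
  [[0,0,0,0],[0,0,0,0],[0,0,0,0],[0,0,0,0]],
], fingers=70)

```text
time: 30.6
tool_pos: [590.5, -264.9, 162.4]
tcp_rot: [-3.141, -0.0, 0.781]
contact_force: [-0.2, -1.1, -0.0]
grip_width: 68.2
```

```bash
python3 - <<'E'
from h import *
from plant import bot
st(bot,8)
E
```

```text
t 30.95 pos [ 590.62 -265.03  162.52] yaw 0.7811 F [-0.06 -0.07 -0.07] M [-0.094  0.114  0.004] sdMz 0.022 w 69.58 q6 0.249
```

Call:
carry_out([
  [[0,0,-15,0],[0,0,-35,-1],[0,0,-60,-2.5],[-30,8,-60,-4],[-60,16.5,-60,-5.5],[-90.1,24.5,-60,-7],[-90.1,24.5,-60,-8.5],[-90.1,24.5,-45,-9],[-90.1,24.5,-20,-9],[-90.1,24.5,-3,-9],[-90.1,24.5,-3,-9],[-90.1,24.5,-3,-9]],
])

```text
time: 32.15
tool_pos: [544.1, -346.0, 165.9]
tcp_rot: [3.141, -0.0, 1.567]
contact_force: [0.4, -0.3, 0.5]
grip_width: 70.0
```

Call:
carry_out([
  [[0,0,0,0],[0,0,0,0],[0,0,0,0],[0,0,0,0],[0,0,0,0],[0,0,0,0]],
], fingers=0)

```text
time: 32.75
tool_pos: [544.2, -346.1, 166.1]
tcp_rot: [3.141, 0.0, 1.567]
contact_force: [-0.1, 0.1, 3.4]
grip_width: 42.2
```

```bash
python3 - <<'E'
from h import *
from plant import bot
st(bot,3)
E
```

```text
t 32.85 pos [ 544.16 -346.06  166.08] yaw 1.5666 F [ 0.45 -0.06  3.29] M [-0.037  0.031 -0.014] sdMz 0.009 w 42.25 q6 -0.681
```

Call:
carry_out([
  [[0,0,-0.3,1],[0,0,-0.3,2],[0,0,-0.3,3],[0,0,-0.2,4],[0,0,0,5],[0,0,0.2,6],[0,0,0.3,6.5],[0,0,0.3,6.5]],
])

```text
time: 33.65
tool_pos: [544.2, -346.1, 165.6]
tcp_rot: [3.141, 0.0, 1.0]
contact_force: [0.2, 0.2, 2.1]
grip_width: 42.4
```

```bash
python3 - <<'E'
from h import *
from plant import bot
st(bot,8)
E
```

```text
t 34.0 pos [ 544.23 -346.08  165.58] yaw 1.0006 F [ 1.26 -0.41  2.9 ] M [-0.131 -0.139  0.484] sdMz 0.037 w 42.43 q6 -0.115
```

Call:
carry_out([
  [[0,0,-0.1,0.5],[0,0,0,1],[0,0,0,1.5],[0,0,0,1.5]],
])

```text
time: 34.4
tool_pos: [544.2, -346.1, 165.4]
tcp_rot: [3.141, -0.0, 0.869]
contact_force: [2.9, -1.4, 3.5]
grip_width: 42.5
```

```bash
python3 - <<'E'
from h import *
from plant import bot
st(bot,9)
E
```

```text
t 34.8 pos [ 544.21 -346.09  165.43] yaw 0.8693 F [ 3.46 -1.22  3.08] M [-0.269 -0.428  0.57 ] sdMz 0.026 w 42.46 q6 0.016
```

Call:
carry_out([
  [[0,0,0,0],[0,0,0,0],[0,0,0,0],[0,0,-10,0],[0,0,-35,-1],[0,0,-60,-2.5],[25,-36,-60,-4],[50,-72,-60,-5.5],[74.8,-108.4,-60,-7],[74.8,-108.4,-60,-8],[74.8,-108.4,-45,-8],[74.8,-108.4,-20,-8],[74.8,-108.4,-0.3,-8],[74.8,-108.4,-0.3,-8],[74.8,-108.4,-0.3,-8]],
], fingers=70)

```text
time: 36.3
tool_pos: [509.7, -219.0, 166.3]
tcp_rot: [3.141, -0.0, 1.566]
contact_force: [0.7, 0.6, -0.4]
grip_width: 70.4
```

Call:
carry_out([
  [[0,0,0,0],[0,0,0,0],[0,0,0,0],[0,0,0,0],[0,0,0,0],[0,0,0,0]],
], fingers=0)

```text
time: 36.9
tool_pos: [509.7, -219.0, 166.0]
tcp_rot: [3.141, 0.0, 1.567]
contact_force: [0.5, 0.6, 3.1]
grip_width: 42.7
```

```bash
python3 - <<'E'
from h import *
from plant import bot
st(bot,3)
E
```

```text
t 37.0 pos [ 509.71 -218.94  166.02] yaw 1.5666 F [-0.07  0.59  3.58] M [-0.011  0.127 -0.009] sdMz 0.03 w 42.44 q6 -0.54
```

Call:
carry_out([
  [[0,0,-0.3,1],[0,0,-0.3,2],[0,0,-0.3,3],[0,0,-0.2,4],[0,0,0,5],[0,0,0.1,5.5],[0,0,0.1,5.5]],
])

```text
time: 37.7
tool_pos: [509.7, -218.9, 165.7]
tcp_rot: [3.141, 0.0, 1.087]
contact_force: [-0.2, -0.8, 2.4]
grip_width: 42.7
```

```bash
python3 - <<'E'
from h import *
from plant import bot
st(bot,8)
E
```

```text
t 38.05 pos [ 509.66 -218.89  165.66] yaw 1.0879 F [0.12 0.08 3.46] M [-0.114  0.067  0.502] sdMz 0.02 w 42.45 q6 -0.061
```

Call:
carry_out([
  [[0,0,-0.3,0.5],[0,0,-0.3,1],[0,0,-0.2,1.4],[0,0,-0.2,1.4]],
])

```text
time: 38.45
tool_pos: [509.6, -218.9, 165.5]
tcp_rot: [3.141, -0.0, 0.965]
contact_force: [1.1, -1.6, 0.7]
grip_width: 42.8
```

```bash
python3 - <<'E'
from h import *
from plant import bot
st(bot,9)
E
```

```text
t 38.85 pos [ 509.63 -218.91  165.57] yaw 0.9651 F [ 1.86 -1.16  0.39] M [-0.234 -0.204  0.526] sdMz 0.033 w 42.43 q6 0.062
```

Call:
carry_out([
  [[0,0,0,0.4],[0,0,0.1,0.8],[0,0,0.1,0.8]],
])

```text
time: 39.15
tool_pos: [509.6, -218.9, 165.5]
tcp_rot: [3.141, -0.0, 0.895]
contact_force: [2.9, -1.0, -1.0]
grip_width: 42.4
```

```bash
python3 - <<'E'
from h import *
from plant import bot
st(bot,9)
E
```

```text
t 39.55 pos [ 509.6  -218.88  165.52] yaw 0.8952 F [ 2.76 -1.37 -1.36] M [-0.365 -0.38   0.575] sdMz 0.045 w 42.44 q6 0.132
```

All four are firm. I release, lift clear and take a final look.

Call:
carry_out([
  [[0,0,0,0],[0,0,0,0],[0,0,0,0],[0,0,0,0],[0,0,-10,0],[0,0,-40,0],[0,0,-80,0],[0,0,-120,0],[0,0,-150,0],[0,0,-150,0],[0,0,-150,0]],
], fingers=70)

```text
time: 40.65
tool_pos: [509.4, -218.8, 316.5]
tcp_rot: [3.14, -0.0, 0.895]
contact_force: [0.3, 0.1, -0.4]
grip_width: 70.3
```

```bash
python3 - <<'E'
from h import *
from plant import bot
st(bot,3)
b,_=bot.capture("scene");a=np.load('c0.npz')['b']
cv2.imwrite('pics/end.png',cv2.resize(np.vstack([a[130:300,120:400],b[130:300,120:400]]),None,fx=1.7,fy=1.7))
E
```

```text
t 40.75 pos [ 509.18 -218.64  315.44] yaw 0.8946 F [ 0.15  0.19 -0.42] M [-0.107  0.119 -0.032] sdMz 0.021 w 70.03 q6 0.132
```

View pics/end.png

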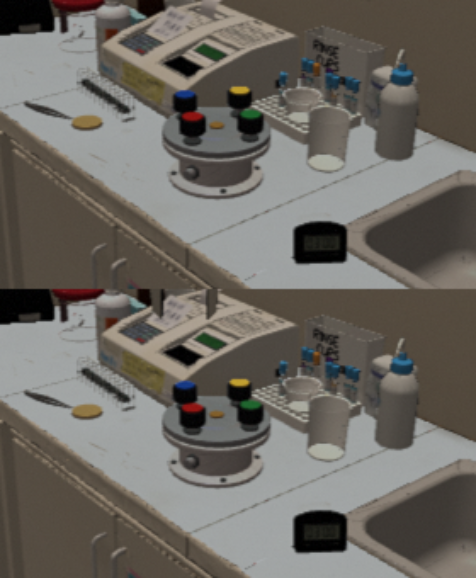

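The before (top) and after (bottom) views show the knobs lower and the cover seated. The beaker, timer and petri dish are unmoved, and the gripper is clear.

```bash
python3 -c "
from plant import bot
print(bot.close_job())"
```

```text
the job is handed in; nothing more can be done
None
```

I closed the cover by turning the four knobs clockwise in star order (red, yellow, green, blue), twice round, and handed the job in at about 41 s. Yellow probably ended a little above the firm target.

| Knob | First round, snug (N m) | Second round, firm (N m) |
|---|---|---|
| Red | 0.40 | 0.54, then 0.58 on the last read (about 0.56) |
| Yellow | 0.37–0.38, then one small further turn, not read | 0.61 |
| Green | 0.40 | 0.57, of which about 0.015 was from pushing down |
| Blue | 0.43 | 0.58, after 0.53 just before the last small turn |

- **Disagreement in the torques:** the readings vary by about 0.02–0.04 N m. Near the end they rose faster than the stated 0.03 N m per 0.1 rad. From the turn angle I would expect yellow at about 0.56 rather than 0.61. The sensor read zero right after I let yellow go.
- **Positioning slip:** before the first round on green I came down 11 mm off its axis. The fingers were open and the force read about zero. I corrected sideways and then gripped.
- **Forces:** vertical force on the gripped knobs was about 6 N or less in every reading, and I saw no contact with the cover.
- **Last checks:** the wrist force was about zero with the gripper open and well above the knobs. The before and after pictures show the knobs lower and the beaker, timer and petri dish unmoved.
- **Not checked:** I did not re-measure the first three knobs after tightening the later ones, since that would have meant turning them again out of order.

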